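# Clamp a test box and search its lid joint with a leak detector

## Robot

A 6-joint arm with a two-finger parallel gripper is mounted at the origin on a cart in front of the work surface, level with it; the furniture and walls round the work are solid. World frame = base frame: x ahead of the robot, y to its left, z up, the work surface at z = 0. Lengths are in m, angles in degrees, forces in N, time in s.
With the tool pointing down it reaches from about 0.25 to 0.8 m from the base axis. Payload 8.5 kg.
Tool frame: the origin (TCP) lies at the very end of the fingers, on their centre line; the grasp point (between the pads) lies 19 mm behind it; z points along the fingers, y is the line along which they close (so a half turn about z gives the same grasp; the last joint's range is limited). The gripper opens to 85 mm and grips with 20 to 120 N. Pads are 22 mm wide; open, the fingers measure 114 mm over their backs; the gripper's body (76 mm by 85 mm) begins 54 mm behind the grasp point. The pads swing forward as they close: fully open they stand 13 mm farther back than shut.
Start: joints at [-73.854, 13.648, -0.773, 75.585, 0, 90], TCP at [0.146, -0.504, 0.231] pointing down, gripper open.
Joint ranges: [-152.45, 152.45], [-59.26, 108.67], [-65.41, 83.53], [-104.44, 129.93], [-82.83, 76.93], [-180, 180]. Speed limits (degrees/s): [127.2, 127.2, 159.86, 180, 180, 180].

## Interface

Orientations are given as [roll, pitch, yaw] about the fixed x, y, z axes, in that order (R = Rz(yaw) Ry(pitch) Rx(roll)).
In Python, from station import telemetry, cams, job gives the robot as it stands.
- The arm moves only by the tool send_rows, never from a script. Its argument "steps" is one flat list of numbers, 7 for each row, row after row: the shift along the tool's x, y, z in m, then the turn, a rotation vector about the tool's x, y, z in rad, then the closure, from 0 (fully open) to 1 (shut). A call has 1 to 5 rows; each row is the pose to reach, as a shift and turn from the pose commanded when the call began, along the tool's axes at that moment; what a row does not reach only later rows make up. A row lasts 1/10 s, in which the tool goes at most 50 mm and 8.59 degrees, less where a joint would pass 70% of its speed; a pose out of reach is approached as far as the arm can. A call with a gripper value outside its range is refused whole. The fingers move at their own pace and stop on an object; the grip force is fixed at half the most. Time passes only in rows, so rows that repeat a pose let the fingers close. It gives the time, the measured TCP pose, the force, the opening and the grip force at its end, in the units of the state.
- telemetry.sense(): the state, without advancing time (a new reading comes with each control period).
- cams.capture(name): name is "scene" or "top" or "wrist"; returns (picture, depth): 420x560x3 uint8, red, green, blue; 420x560 float32, m along the optical axis (not along the pixel's ray), 0 where there is no reading.
- cams.calibration(name): a dict with "fov_y" (degrees; the focal length in pixels is half the picture's height over the tangent of half this angle, whatever the lens; pixels are square), "cx", "cy" (the principal point, pixels), "rvec" (rotation vector, rad) and "tvec" (3), from world to camera coordinates, as OpenCV has them; the wrist camera has in their place "tool_from_camera" (4x4, takes a point from camera to tool coordinates, whose origin is the TCP and whose axes are the flange's). Camera axes: x right, y down, z forward; pixel columns grow to the right and rows downward; lengths in m; the calibration is good to about 2 mm. A picture is of the moment at which its call begins: read the wrist's pose just before it. calibration takes no time and is no camera call.
- job.finish_job(): hands the job in; it is judged then, once.
The state is a dict: "clock": time; "joints": joint angles; "joint_velocities": joint speeds; "joint_efforts": joint torques, N m; "tcp_pos": TCP position; "eef_rot": TCP orientation; "wrist_force": force on the tool from outside, world axes, zero at the start; "moment": the same for the moment, N m; "grip_width": opening from 0.0 (shut) to 1.0 (fully open); "gripper_force": force on a finger pad.
Only numpy, scipy, OpenCV 4.12 (cv2) and the standard library are available. Lean on these libraries where they do the work, as an engineer would, in place of code of your own. Each camera call takes 0.05 s, during which the arm holds its last target. There are 200 camera calls.

## Task

Get the sample box ready and search its lid joint for leaks: slide the blue lid fully home to the left against its stops and fold the red cam lever down to clamp it. Then take the orange leak detector from its stand and guide its tip slowly and steadily (about 2 to 4 cm a second, at no moment above 8) along the joint, just above the flange and a few millimetres outside the lid's edge without pressing on it: from the front guide lug along the front to the right front corner, round it, and along the right side almost to the back corner. Finally put the detector back in its stand, tip down with its collar on the rim, leaving the lid home and clamped and the things round about undisturbed.

Things in the scene. Friction and masses are not known exactly. Their poses are not given: they have to be found in the camera images.
- station: Leak-test station, fixed: dark base plate (150 x 310 mm), open aluminium box whose flange (160 x 244 mm, flat top 56 mm above the table) carries the lid, grey clamp frame at the left. Origin: on the table under the flange's middle; x = to the back, y = left, z up. Frame: two cheek plates along y, y = -14 to 162 mm, 36 mm over both, tops at 101 mm; post at y = 128 to 162 mm
- stop_face (a point): middle between the two 9 mm high steel stops on the flange, in the plane of their faces (y = 105.5 mm of the station), which the lid's left edge meets when it is home. Two steel guide lugs, 9 mm high, y = 47 to 102 mm, stand beside the front and back edges of the lid's left end
- lid: blue plate lid, 130 (x) x 210 (y) x 12 mm, 0.45 kg, dark gasket edge, loose, lying on the flange but 28 to 42 mm too far right. Origin: middle of its underside, axes as the station's. Home: origin at x = 0, y = 0 of the station (the stops allow y = 0.5 mm). Slides along y with a push of 2 to 6 N; 1.5 mm play at the lugs. A 50 x 50 x 3 mm steel wear plate lies on its middle
- lid_handle (a point): middle of the grip of the lid's black bow handle: a 10 mm bar along x, 76 mm long between its bends, 43 mm above the lid's underside (31 mm above its top), 70 mm right of the lid's middle and 35 mm from its right edge
- cam_lever (a joint): red-handled cam lever over the middle of the lid, in rad: 0 = upright (open), grows as it is folded to the left (+y of the station) and down; stop at 1.31 = folded down, its cam pressing on the wear plate. Stiff (0.15 N m), stays where it is left. Starts between 0 and 0.3
- lever_pivot (a point): the lever's axle, along the station's x, 90.6 mm above the table over the station's origin
- lever_grip (a point): on the centre line of the red handle, 110 mm from the axle; the handle is an 18 mm round bar from 59 to 131 mm from the axle
- detector: orange pen-type gas leak detector, 201 mm long, 90 g, standing tip down in the stand. Origin: very end of its brass tip; z up its axis. Steel probe 6 mm thick to z = 66 mm, black cone to 88 mm, round orange body 26 mm thick from 88 to 196 mm (grip at 150 to 175 mm), black collar 39 mm wide, z = 115 to 119 mm, which sits on the stand's rim
- stand: fixed stand for the detector: dark round foot (92 mm) and an upright grey tube, bore 33 mm, outside 41 mm, rim 135 mm above the table. Origin: on the table on the tube's axis. The parked detector's tip is 20 mm above the table
- petri: closed petri dish, 93 mm wide, 16 mm high, bystander; origin under its middle
- tally: white hand tally counter, 42 x 69 x 26 mm, bystander; origin under its middle
- tape: roll of masking tape lying flat, 96 mm wide, 25 mm high, bystander; origin under its middle
- seam_0 (a point): point of the lid joint to be searched, front joint, starting point beside the guide lug: on the flange top, 6 mm outside the edge of the lid at home, at (-71, 20) mm (x, y) in the station's frame
- seam_1 (a point): point of the lid joint to be searched, front joint, 2nd point: on the flange top, 6 mm outside the edge of the lid at home, at (-71, -13) mm (x, y) in the station's frame
- seam_2 (a point): point of the lid joint to be searched, front joint, 3rd point: on the flange top, 6 mm outside the edge of the lid at home, at (-71, -45) mm (x, y) in the station's frame
- seam_3 (a point): point of the lid joint to be searched, front joint, last point before the corner: on the flange top, 6 mm outside the edge of the lid at home, at (-71, -78) mm (x, y) in the station's frame
- seam_4 (a point): point of the lid joint to be searched, front right corner: on the flange top, 6 mm outside the edge of the lid at home, at (-71, -111) mm (x, y) in the station's frame
- seam_5 (a point): point of the lid joint to be searched, right joint, 1st point after the corner: on the flange top, 6 mm outside the edge of the lid at home, at (-35, -111) mm (x, y) in the station's frame
- seam_6 (a point): point of the lid joint to be searched, right joint, 2nd point: on the flange top, 6 mm outside the edge of the lid at home, at (0, -111) mm (x, y) in the station's frame
- seam_7 (a point): point of the lid joint to be searched, right joint, final point near the rear corner: on the flange top, 6 mm outside the edge of the lid at home, at (36, -111) mm (x, y) in the station's frame
Things that resemble listed ones, but are neither listed nor needed, are in the scene too. Of the things that look like the detector, the middle-sized one is meant.

How it is judged (in metres and radians):
On the way, in this order (a step that is already met when the one before it is completed fails the run):
1. the lid is pushed home against its two stops (y of lid in the frame of station above -0.004 m and z of lid in the frame of station below 0.0585 m and angle between the x axis of lid and the x axis of station, either way round below 0.04 rad), for 0.2 s.
2. the cam lever is folded down with the lid home (all of step 1 and value of joint cam_lever above 1.2 rad), for 0.2 s.
3. the detector tip is within 10 mm of seam_0 (front joint, starting point beside the guide lug), the lid still clamped (distance between detector and seam_0 below 0.01 m and value of joint cam_lever above 1.2 rad), for 0.1 s.
4. the detector tip is within 10 mm of seam_1 (front joint, 2nd point), the lid still clamped (distance between detector and seam_1 below 0.01 m and value of joint cam_lever above 1.2 rad), for 0.1 s.
5. the detector tip is within 10 mm of seam_2 (front joint, 3rd point), the lid still clamped (distance between detector and seam_2 below 0.01 m and value of joint cam_lever above 1.2 rad), for 0.1 s.
6. the detector tip is within 10 mm of seam_3 (front joint, last point before the corner), the lid still clamped (distance between detector and seam_3 below 0.01 m and value of joint cam_lever above 1.2 rad), for 0.1 s.
7. the detector tip is within 10 mm of seam_4 (front right corner), the lid still clamped (distance between detector and seam_4 below 0.01 m and value of joint cam_lever above 1.2 rad), for 0.1 s.
8. the detector tip is within 10 mm of seam_5 (right joint, 1st point after the corner), the lid still clamped (distance between detector and seam_5 below 0.01 m and value of joint cam_lever above 1.2 rad), for 0.1 s.
9. the detector tip is within 10 mm of seam_6 (right joint, 2nd point), the lid still clamped (distance between detector and seam_6 below 0.01 m and value of joint cam_lever above 1.2 rad), for 0.1 s.
10. the detector tip is within 10 mm of seam_7 (right joint, final point near the rear corner), the lid still clamped (distance between detector and seam_7 below 0.01 m and value of joint cam_lever above 1.2 rad), for 0.1 s.
At the end, for the whole second after the job is handed in: Lid home (origin at most 4 mm right of the station's, flat on the flange, square within 0.04 rad); cam lever beyond 1.2 rad; detector at rest in its stand: axis within 10 mm, tip less than 24 mm above the table, upright within 0.12 rad (all of step 2 and horizontal distance between detector and stand below 0.01 m and z of detector in the frame of stand below 0.024 m and angle between detector's own z axis and vertical below 0.12 rad and linear speed of detector below 0.02 m/s); the robot touches nothing.
It fails at once if the detector moves faster than 80 mm/s with its tip within 12 mm of seam_1 to seam_6 ((distance between detector and seam_1 below 0.012 m or distance between detector and seam_2 below 0.012 m or distance between detector and seam_3 below 0.012 m or distance between detector and seam_4 below 0.012 m or distance between detector and seam_5 below 0.012 m or distance between detector and seam_6 below 0.012 m) and linear speed of detector above 0.08 m/s).
It fails at once if the detector is pressed on the station or lid with more than 15 N (contact force between detector and station above 15 N or contact force between detector and lid above 15 N).
It fails at once if a bystander (petri dish, tally counter, tape) is shifted by more than 30 mm (distance of any of petri, tally, tape from where it was at the start of the episode above 0.03 m).
It also fails if it takes over 72 s, if anything falls off the work surface, if the arm or the gripper's body presses on something with over 40 N, if the wrist force passes 120 N, or if a joint passes its speed limit or range.

## Working session

There is one attempt and no reset: what is moved stays moved. The work goes in short steps, Python scripts to look and compute and a tool call to move; the robot and the scene stay as the last step left them, time stands still between calls to the robot, and variables do not carry over. Pictures are saved under pics/ and viewed, at most 10 in all, crops included, and the job is handed in when it is done.

Besides the shell and the picture viewer there is one more tool, called in YAML: its name, and indented under it one key for each argument. send_rows: Moves the arm, as the interface text tells. Its arguments: {"type":"object","properties":{"steps":{"type":"array","items":{"type":"number"}}},"required":["steps"]}

```bash
ls; mkdir -p pics
cat > h.py <<'E'
import numpy as np, cv2, sys
from station import telemetry, cams, job
from scipy.spatial.transform import Rotation as R
def cam(n):
    c=cams.calibration(n); f=210/np.tan(np.radians(c['fov_y'])/2)
    K=np.array([[f,0,c['cx']],[0,f,c['cy']],[0,0,1]])
    if 'rvec' in c:
        Rm=cv2.Rodrigues(np.array(c['rvec'],float))[0]; t=np.array(c['tvec'],float).ravel()
        return K,Rm.T,-Rm.T@t
    s=telemetry.sense(); T=np.array(c['tool_from_camera']); W=R.from_euler('xyz',s['eef_rot'],degrees=True).as_matrix()
    return K,W@T[:3,:3],W@T[:3,3]+np.array(s['tcp_pos'])
def cast(C,uv,z):
    K,Rw,o=C; uv=np.atleast_2d(uv).astype(float); d=np.c_[uv,np.ones(len(uv))]@np.linalg.inv(K).T@Rw.T
    return o+d*((z-o[2])/d[:,2])[:,None]
def cloud(C,D):
    K,Rw,o=C; v,u=np.mgrid[:D.shape[0],:D.shape[1]]
    p=np.stack([(u-K[0,2])/K[0,0]*D,(v-K[1,2])/K[1,1]*D,D],-1)
    return p@Rw.T+o
def grab(n,name=None):
    C=cam(n); P,D=cams.capture(n)
    np.savez(f'pics/{name or n}.npz',P=P,D=D,K=C[0],R=C[1],o=C[2])
    cv2.imwrite(f'pics/{name or n}.png',P[:,:,::-1]); return C,P,D
def load(name):
    z=np.load(f'pics/{name}.npz'); return (z['K'],z['R'],z['o']),z['P'],z['D']
E
python3 - <<'E'
from h import *
for n in('top','scene'):
    C,P,D=grab(n); print(n,C[2],C[1][:,2],cams.calibration(n)['fov_y'],(D>0).mean())
print(telemetry.sense())
a=cv2.imread('pics/top.png');
E
```

```text
pics
top [ 0.41699831 -0.09826694  1.31001252] [ 0.09299753  0.00805611 -0.99563375] 49.81426162979869 0.9959438775510204
scene [-0.0499859 -0.9845594  0.8904496] [ 0.42773649  0.69098017 -0.58274171] 48.471351179252295 0.9959523809523809
{'clock': 0.1, 'joints': array([-7.38555891e+01,  1.36788846e+01, -8.12539394e-01,  7.55829883e+01,
        4.19289819e-05,  8.99997352e+01]), 'joint_velocities': array([ 0.07842562, -0.17869853,  0.01942898, -0.05149778, -0.04621479,
       -0.09567231]), 'joint_efforts': array([ 1.29592627e-03, -5.39721823e+01,  3.46998775e+01,  1.35282302e-02,
        7.29727344e-05,  1.20126484e-05]), 'tcp_pos': array([ 0.1458793, -0.5039435,  0.2307265]), 'eef_rot': array([-1.79925588e+02, -4.22728487e-05,  1.61446756e+01]), 'wrist_force': array([ 0.34821267, -0.02647934,  0.25288617]), 'moment': array([-0.04951921, -0.00032629,  0.04766272]), 'gripper_force': 0.0, 'grip_width': 0.9999316506974093}
```

View pics/top.png

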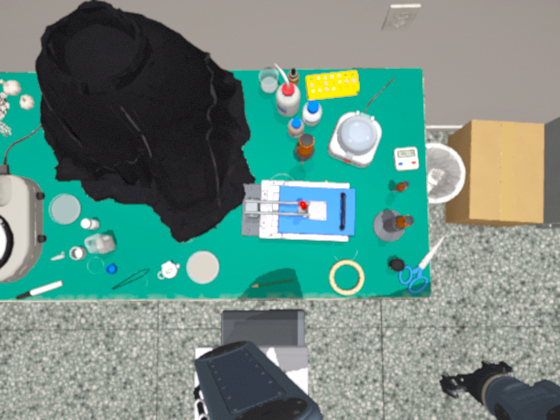

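View pics/scene.png

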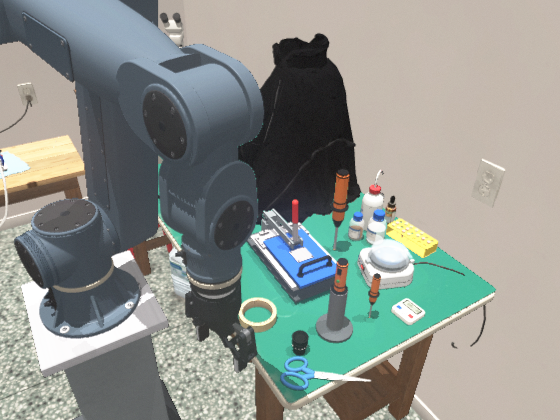

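Top view: the station is at about (305,210), the lid handle at (343,212), the lever knob at (303,206), the stand foot at (388,225) and the tape at (347,277).

Detector look-alikes:
- big one: top (306,148), scene (340,200)
- small one: top (402,186), scene (374,290)
- middle-sized one in the grey stand tube: top (403,222), scene (340,285). This is the one meant, and the crop should confirm it.

```bash
cat > m1.py <<'E'
from h import *
C,P,D=load('top'); X=cloud(C,D); hsv=cv2.cvtColor(P,cv2.COLOR_RGB2HSV)
H,S,V=hsv[...,0].astype(int),hsv[...,1],hsv[...,2]
def rect(m,z,nm):
    m=cv2.morphologyEx(m.astype(np.uint8),cv2.MORPH_CLOSE,np.ones((5,5)))
    c=max(cv2.findContours(m,0,2)[0],key=cv2.contourArea).reshape(-1,2)
    w=cast(C,c,z)[:,:2].astype(np.float32); print(nm,cv2.minAreaRect(w*1000))
box=np.zeros(D.shape,bool); box[170:250,235:365]=1
rect(box&(H>100)&(H<118)&(S>120),.068,'lid')
rect(box&(X[...,2]>.045)&(X[...,2]<.075),.056,'flange+lid')
rect(box&(X[...,2]>.085)&(X[...,2]<.105),.101,'frame')
b2=np.zeros(D.shape,bool); b2[200:250,365:420]=1
org=(H<14)&(S>150)&(V>80)
m=b2&(X[...,2]<.03)&(X[...,2]>.003); print('foot',np.median(X[m],0),m.sum()); 
c=max(cv2.findContours((b2&(V<150)&(S<100)&(X[...,2]<.05)).astype(np.uint8),0,2)[0],key=cv2.contourArea); print(cv2.minEnclosingCircle(c), cast(C,cv2.minEnclosingCircle(c)[0],.008))
for nm,b in(('mid',b2),):
    q=b&(X[...,2]>.19); print(nm,X[q].mean(0),X[q].max(0),q.sum())
Cs,Ps,Ds=load('scene'); Y=cloud(Cs,Ds)
hs=cv2.cvtColor(Ps,cv2.COLOR_RGB2HSV); o=((hs[...,0]<14)&(hs[...,1]>150)&(hs[...,2]>80))
for nm,(r0,r1,c0,c1) in dict(big=(165,230,325,352),mid=(255,295,330,349),small=(270,310,366,384),lever=(198,240,288,302)).items():
    m=np.zeros(o.shape,bool);m[r0:r1,c0:c1]=1;m&=o; q=Y[m]; print(nm,q.min(0),q.max(0),np.median(q,0))
b=Ps[150:360,240:420,::-1]; cv2.imwrite('pics/crop1.png',cv2.resize(b,None,fx=2.8,fy=2.8,interpolation=cv2.INTER_CUBIC))
E
python3 m1.py
```

```text
lid ((532.1817626953125, -184.47987365722656), (208.5851593017578, 130.21661376953125), 87.85576629638672)
flange+lid ((534.525146484375, -141.0990753173828), (301.829833984375, 160.0330352783203), 87.26142883300781)
frame ((537.764892578125, -77.59701538085938), (174.98289489746094, 43.32272720336914), 88.44158172607422)
foot [ 0.48822805 -0.38729962  0.0090169 ] 792
((388.226806640625, 225.39175415039062), 15.847594261169434) [[ 0.49295931 -0.39469478  0.008     ]]
mid [ 0.48584135 -0.36848629  0.30836577] [ 0.50628333 -0.09826694  1.31001252] 130
big [-0.0499859  -0.9845594   0.12049654] [ 0.69055458 -0.14301526  0.8904496 ] [ 0.66721787 -0.16346873  0.21040836]
mid [ 0.48345597 -0.40875549  0.16422769] [ 0.49655223 -0.40627544  0.2143299 ] [ 0.48476024 -0.40716048  0.21364627]
small [-0.0499859  -0.9845594   0.06632871] [ 0.59232703 -0.4115757   0.8904496 ] [ 0.5842084  -0.41971742  0.11313385]
lever [ 0.52468266 -0.15087243  0.21281458] [ 0.53776854 -0.13955013  0.22070414] [ 0.53083569 -0.14591289  0.21670276]
```

View pics/crop1.png

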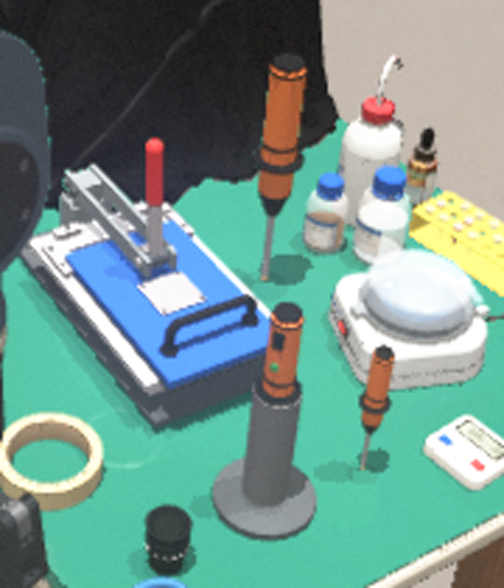

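The crop confirms it: the middle-sized detector stands in the grey tube at crop (285,345). The big one is at (280,140) and the small one at (378,390), both standing free. The lid sits too far right, the handle is at crop (210,320), and the lever is upright.

The rough station pose is (0.5345, -0.1515) with a yaw of about -2.3°. I'll move over the station for a closer look.

send_rows:
  steps: [0.04, -0.008, -0.026, 0, 0, -0.145, 0, 0.08, -0.016, -0.052, 0, 0, -0.29, 0, 0.12, -0.024, -0.078, 0, 0, -0.435, 0, 0.16, -0.032, -0.104, 0, 0, -0.58, 0, 0.2, -0.04, -0.13, 0, 0, -0.725, 0]

```text
clock: 0.6
tcp_pos: [0.3281, -0.4091, 0.3622]
eef_rot: [-180.0, -0.0, 58.0]
wrist_force: [-0.2, -0.3, -0.0]
grip_width: 1.002
gripper_force: 0.0
```

```bash
cat >> h.py <<'E'
ST=np.array([0.5345,-0.1515]); YAW=-2.3
def go(p=None,yaw=None):
    "print the tool-frame shift and turn to a tool-down pose p (world), yaw deg"
    s=telemetry.sense(); W=R.from_euler('xyz',s['eef_rot'],degrees=True); t=np.array(s['tcp_pos'])
    T=R.from_euler('xyz',[180,0,yaw],degrees=True)
    print('from',t.round(4),np.round(s['eef_rot'],2),'t',round(s['clock'],2),'F',np.round(s['wrist_force'],1))
    print('shift',(W.inv().apply(np.array(p)-t)).round(4),'turn',(W.inv()*T).as_rotvec().round(4))
def st(x,y,z=0):
    a=np.radians(YAW); return [ST[0]+x*np.cos(a)-y*np.sin(a),ST[1]+x*np.sin(a)+y*np.cos(a),z]
E
python3 -c "
from h import *
print(np.round(cams.calibration('wrist')['tool_from_camera'],3),cams.calibration('wrist')['fov_y'])
go([.53,-.29,.38],87.7)"
```

```text
[[ 0.001 -0.952 -0.305  0.077]
 [ 1.     0.001 -0.     0.002]
 [ 0.    -0.305  0.952 -0.143]
 [ 0.     0.     0.     1.   ]] 60.575418847473614
from [ 0.3281 -0.4091  0.3622] [-1.7998e+02 -1.0000e-02  5.8020e+01] t 0.6 F [-0.2 -0.3 -0. ]
shift [ 0.208   0.1082 -0.0179] turn [-3.000e-04 -2.000e-04 -5.181e-01]
```

send_rows:
  steps: [0.044, 0.015, -0.004, 0, 0, -0.1, 0, 0.088, 0.03, -0.008, 0, 0, -0.2, 0, 0.132, 0.045, -0.012, 0, 0, -0.3, 0, 0.176, 0.06, -0.016, 0, 0, -0.4, 0, 0.22, 0.075, -0.02, 0, 0, -0.518, 0]

```text
clock: 1.1
tcp_pos: [0.5091, -0.2629, 0.3812]
eef_rot: [-180.0, -0.0, 87.6]
wrist_force: [0.2, -1.5, 0.4]
grip_width: 1.0
gripper_force: 0.0
```

send_rows:
  steps: [0.035, 0.008, -0.004, 0, 0, 0, 0, 0.07, 0.016, -0.008, 0, 0, 0, 0, 0.07, 0.016, -0.008, 0, 0, 0, 0, 0.07, 0.016, -0.008, 0, 0, 0, 0]

```text
clock: 1.5
tcp_pos: [0.5274, -0.1945, 0.3891]
eef_rot: [-180.0, 0.0, 87.5]
wrist_force: [-0.5, -1.2, -0.3]
grip_width: 0.996
gripper_force: 0.0
```

```bash
python3 -c "
from h import *
grab('wrist','w1'); go([.53,-.29,.38],87.7)"
```

```text
from [ 0.5271 -0.1953  0.389 ] [-179.97    0.     87.4 ] t 1.55 F [0.4 0.6 0. ]
shift [-0.0945  0.0072  0.009 ] turn [-0.0006  0.0001 -0.0053]
```

View pics/w1.png

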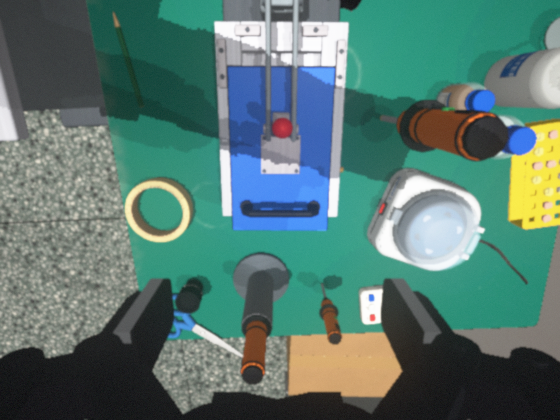

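The wrist view shows the flange at (217,22) to (348,217), the lid at (228,66) to (327,230), the handle at (280,209), the red lever knob at (283,127), the stand foot at (261,277) and the middle detector's top at (253,370). Next I refine the station and stand poses.

```bash
cat > m2.py <<'E'
from h import *
C,P,D=load('w1'); X=cloud(C,D); hsv=cv2.cvtColor(P,cv2.COLOR_RGB2HSV)
H,S,V=[hsv[...,i].astype(int) for i in range(3)]
u,v=np.meshgrid(np.arange(560),np.arange(420))
def big(m): return max(cv2.findContours(m.astype(np.uint8),0,cv2.CHAIN_APPROX_NONE)[0],key=cv2.contourArea).reshape(-1,2)
blue=(H>98)&(H<120)&(S>130)&(u>200)&(u<360)&(v<250)
print('lid',cv2.minAreaRect((cast(C,big(blue),.068)[:,:2]*1000).astype(np.float32)))
# depth-plane points
fl=(abs(X[...,2]-.056)<.004)&(u>200)&(u<365)&(v>15)&(v<225); print('zflange',np.median(X[fl],0)[2])
# outer flange edges per row: white vs surroundings
L=[];Rr=[]
for r in range(30,210,3):
    w=np.where((S[r]<70)&(V[r]>140)&(X[r,:,2]>.045)&(X[r,:,2]<.075)&(u[r]>205)&(u[r]<360))[0]
    if len(w): L.append((w.min()-.5,r)); Rr.append((w.max()+.5,r))
for nm,e in(('front',L),('back',Rr)):
    w=cast(C,e,.056)[:,:2]; 
    for _ in range(3):
        p=np.polyfit(w[:,1],w[:,0],1); res=w[:,0]-np.polyval(p,w[:,1]); w=w[abs(res)<max(.0015,1.5*res.std())]
    print(nm,'x at y=-.15:',np.polyval(p,-.15),'yaw',-np.degrees(np.arctan(p[0])),len(w),res.std())
for c in range(240,345,8):
    k=np.where((S[:40,c]<60)&(V[:40,c]>150)&(X[:40,c,2]>.045)&(X[:40,c,2]<.075))[0]
    if len(k): print(np.round(cast(C,(c,k.min()-.5),.056)[0,:2],4),end=' ')
print()
for lo in (.10,.13):pass
foot=(X[...,2]>.003)&(X[...,2]<.02)&(u>225)&(u<300)&(v>240)&(v<310)
reg=(u>225)&(u<300)&(v>240)&(v<400)
for a,b in((.05,.075),(.08,.1),(.1,.12),(.15,.165),(.17,.19),(.19,.21)):
    q=X[reg&(X[...,2]>a)&(X[...,2]<b)]; print(a,len(q),(q.min(0)+q.max(0))/2 if len(q) else '', np.ptp(q,0) if len(q) else '')
q=X[reg&(X[...,2]>.214)&(X[...,2]<.23)]; print('top',q.mean(0),(q.min(0)+q.max(0))/2,np.ptp(q,0),len(q))
kn=(H<10)|(H>172); kn&=(S>150)&(u>265)&(u<300)&(v>110)&(v<145); q=X[kn]; print('knob',q.mean(0),q.max(0),(q.min(0)+q.max(0))/2)
f=big((S<90)&(V<130)&(V>50)&(X[...,2]>.002)&(X[...,2]<.02)&reg); print('footcircle',[np.round(x,4) for x in cv2.minEnclosingCircle((cast(C,f,.008)[:,:2]).astype(np.float32))])
E
python3 m2.py
```

```text
lid ((532.69287109375, -188.25979614257812), (208.97901916503906, 130.55213928222656), 87.40570068359375)
zflange 0.056587949586453024
front x at y=-.15: 0.45534691064785027 yaw -3.3014784768087098 47 0.0006357513818102157
back x at y=-.15: 0.6145030177999112 yaw -2.786333975709548 60 0.00037689979036300235
[ 0.4918 -0.0308] [ 0.5013 -0.0312] [ 0.5108 -0.0316] [ 0.5211 -0.0183] [ 0.5298 -0.0324] [ 0.5393 -0.0329] [ 0.5488 -0.0333] [ 0.5678 -0.0341] [ 0.5773 -0.0345] [ 0.5868 -0.0349] [ 0.5963 -0.0353] [ 0.6058 -0.0368] [ 0.6153 -0.0372] 
0.05 222 [ 0.49290771 -0.38748585  0.06251852] [0.03972941 0.01786571 0.02482481]
0.08 219 [ 0.49304524 -0.38995454  0.09001593] [0.03999644 0.0224725  0.0197867 ]
0.1 228 [ 0.49302266 -0.39137668  0.10995108] [0.03980693 0.02597852 0.01986954]
0.15 168 [ 0.49315051 -0.39357694  0.15779106] [0.02617466 0.01567846 0.01432386]
0.17 242 [ 0.49246224 -0.39480331  0.18005883] [0.02684283 0.01763654 0.01981898]
0.19 281 [ 0.49228139 -0.39388145  0.19997982] [0.02690297 0.01559797 0.01995024]
top [ 0.49346766 -0.39637707  0.219692  ] [ 0.49285883 -0.39826081  0.21868975] [0.02628111 0.02466061 0.00937119] 449
knob [ 0.53525825 -0.1429185   0.21936282] [ 0.54307631 -0.13594332  0.2231237 ] [ 0.53530306 -0.14311246  0.21892794]
footcircle [array([ 0.4938, -0.3985]), np.float64(0.0463)]
```

```bash
sed -i 's/^ST=.*/ST=np.array([0.5347,-0.1535]); YAW=-2.7/' h.py; python3 -c "
from h import *
go(st(0,-.166,.058),87.3); print(st(0,-.166),st(-.071,.020),st(0,.1))"
```

```text
from [ 0.5271 -0.1953  0.389 ] [-179.97    0.     87.4 ] t 1.55 F [0.4 0.6 0. ]
shift [-0.1239  0.0056  0.331 ] turn [-0.0006  0.0001  0.0017]
[np.float64(0.5268803291821993), np.float64(-0.31931571924368707), 0] [np.float64(0.46472094789189294), np.float64(-0.13017764450037597), 0] [np.float64(0.5394106450709643), np.float64(-0.053611012503802985), 0]
```

send_rows:
  steps: [-0.025, 0.001, 0.04, 0, 0, 0, 0.5, -0.05, 0.002, 0.08, 0, 0, 0, 0.5, -0.075, 0.004, 0.12, 0, 0, 0, 0.5, -0.1, 0.005, 0.16, 0, 0, 0, 0.5, -0.124, 0.006, 0.2, 0, 0, 0, 0.5]

```text
clock: 2.05
tcp_pos: [0.5262, -0.3217, 0.1876]
eef_rot: [-180.0, 0.0, 87.2]
wrist_force: [0.6, 0.0, 0.8]
grip_width: 0.498
gripper_force: 0.0
```

send_rows:
  steps: [0, 0, 0.04, 0, 0, 0, 0.5, 0, 0, 0.08, 0, 0, 0, 0.5, 0, 0, 0.11, 0, 0, 0, 0.5, 0, 0, 0.131, 0, 0, 0, 0.5, 0, 0, 0.131, 0, 0, 0, 0.5]

```text
clock: 2.55
tcp_pos: [0.5246, -0.3195, 0.0549]
eef_rot: [-179.7, -0.2, 87.2]
wrist_force: [-0.8, 0.9, 0.2]
grip_width: 0.5
gripper_force: 0.0
```

```bash
python3 -c "
from h import *
go(st(0,-.166,.058),87.3); grab('wrist','w2')"
```

```text
from [ 0.5246 -0.3195  0.0549] [-1.7969e+02 -1.6000e-01  8.7250e+01] t 2.55 F [-0.8  0.9  0.2]
shift [ 0.0003  0.0023 -0.0031] turn [-0.0054 -0.0028 -0.0009]
```

send_rows:
  steps: [0.005, 0.002, -0.004, 0, 0, 0, 0.5, 0.012, 0.002, -0.004, 0, 0, 0, 0.5, 0.018, 0.002, -0.004, 0, 0, 0, 0.5, 0.024, 0.002, -0.004, 0, 0, 0, 0.5, 0.03, 0.002, -0.004, 0, 0, 0, 0.5]

```text
clock: 3.1
tcp_pos: [0.5317, -0.2898, 0.0635]
eef_rot: [179.9, 0.1, 87.4]
wrist_force: [-0.2, -5.6, 6.0]
grip_width: 0.503
gripper_force: 4.2
```

send_rows:
  steps: [0.004, 0, 0, 0, 0, 0, 0.5, 0.008, 0, 0, 0, 0, 0, 0.5, 0.012, 0, 0, 0, 0, 0, 0.5]

```text
clock: 3.4
tcp_pos: [0.5323, -0.278, 0.0635]
eef_rot: [179.9, 0.1, 87.4]
wrist_force: [-0.7, -6.3, 6.3]
grip_width: 0.5
gripper_force: 4.4
```

Run:
```python
from h import *
C,P,D=grab('wrist','w3'); X=cloud(C,D); hsv=cv2.cvtColor(P,cv2.COLOR_RGB2HSV)
u,v=np.meshgrid(np.arange(560),np.arange(420))
b=(hsv[...,0]>98)&(hsv[...,0]<120)&(hsv[...,1]>130)&(abs(X[...,2]-.068)<.006)
ys,xs=np.where(b); print(xs.min(),xs.max(),ys.min(),ys.max()); q=X[b]; print(q.min(0),q.max(0))
```

```text
74 450 0 263
[ 0.46520163 -0.27162294  0.06584449] [ 0.59759968 -0.16699422  0.07387521]
```

View pics/w3.png

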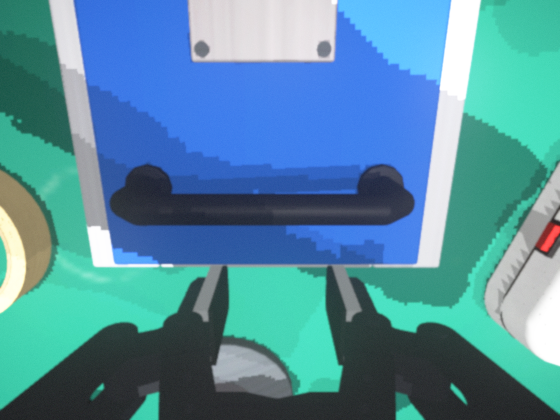

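The lid's right edge is at row 264 (y = -0.2716), with the fingertips just behind it at (225,265) and (333,265). The push is working, and about 14 mm is left.

send_rows:
  steps: [0.003, 0, 0.002, 0, 0, 0, 0.5, 0.006, 0, 0.003, 0, 0, 0, 0.5, 0.008, 0, 0.003, 0, 0, 0, 0.5, 0.01, 0, 0.003, 0, 0, 0, 0.5, 0.012, 0, 0.003, 0, 0, 0, 0.5]

```text
clock: 3.95
tcp_pos: [0.5346, -0.2688, 0.0631]
eef_rot: [179.6, 0.4, 87.3]
wrist_force: [-1.9, -13.7, 22.3]
grip_width: 0.501
gripper_force: 12.5
```

send_rows:
  steps: [0.001, 0, 0, 0, 0, 0, 0.5, 0.002, 0, 0, 0, 0, 0, 0.5, 0.002, 0, 0, 0, 0, 0, 0.5]

```text
clock: 4.25
tcp_pos: [0.5348, -0.2674, 0.0632]
eef_rot: [179.6, 0.5, 87.3]
wrist_force: [-2.4, -16.7, 20.9]
grip_width: 0.499
gripper_force: 13.3
```

send_rows:
  steps: [0, 0, -0.002, 0, 0, 0, 0.5, 0, 0, -0.004, 0, 0, 0, 0.5, 0, 0, -0.004, 0, 0, 0, 0.5]

```text
clock: 4.55
tcp_pos: [0.5333, -0.2658, 0.0649]
eef_rot: [179.8, 0.3, 87.3]
wrist_force: [-0.6, -12.3, 7.1]
grip_width: 0.499
gripper_force: 6.6
```

Run:
```python
from h import *
C,P,D=grab('wrist','w4'); X=cloud(C,D); hsv=cv2.cvtColor(P,cv2.COLOR_RGB2HSV)
b=(hsv[...,0]>98)&(hsv[...,0]<120)&(hsv[...,1]>130)&(abs(X[...,2]-.068)<.006)
ys,xs=np.where(b); q=X[b]; print(q.min(0),q.max(0)); go(st(0,0),87.3)
f=(hsv[...,1]<60)&(hsv[...,2]>140)&(abs(X[...,2]-.056)<.006)
for c in (120,160,180,250,280,310,380,400,420):
    bb=np.where(b[:,c])[0]; k=np.where(f[bb.max():,c])[0]+bb.max()
    print(c,cast(C,(c,bb.max()+.5),.068)[0,:2].round(4), cast(C,(c,k.max()+.5),.056)[0,:2].round(4) if len(k) else '')
cv2.imwrite('pics/w4c.png',cv2.resize(P[180:340,80:460,::-1],None,fx=2,fy=2))
```

```text
[ 0.4668158  -0.26065914  0.06590573] [ 0.59950349 -0.15442715  0.07348258]
from [ 0.5333 -0.2658  0.0649] [179.82   0.3   87.3 ] t 4.6 F [  0.6 -11.8   6.6]
shift [ 0.1126 -0.0041  0.0643] turn [ 0.0031  0.0053 -0.    ]
120 [ 0.468  -0.2544] [ 0.4597 -0.2726]
160 [ 0.4851 -0.2552] [ 0.4787 -0.2735]
180 [ 0.4936 -0.2561] [ 0.4883 -0.2734]
250 [ 0.5235 -0.2576] [ 0.5214 -0.2756]
280 [ 0.5364 -0.2582] [ 0.5357 -0.2763]
310 [ 0.5492 -0.2588] [ 0.55   -0.2769]
380 [ 0.5793 -0.2602] [ 0.5833 -0.2785]
400 [ 0.5879 -0.2606] [ 0.5929 -0.279 ]
420 [ 0.595  -0.2427] [ 0.6024 -0.2795]
```

View pics/w4c.png

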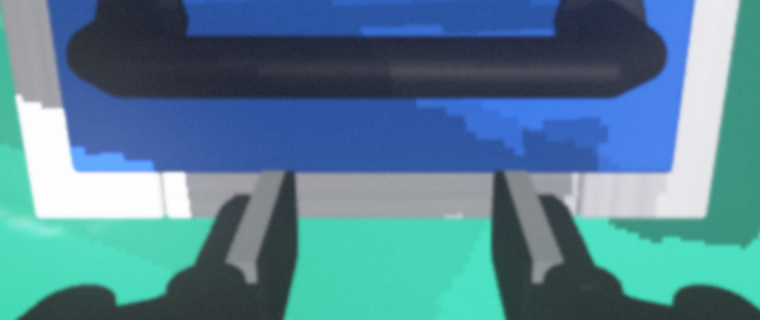

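The gap between lid and flange edge is 18 mm (17.5 expected), and the contact force has stiffened, so the lid is home. Next I back off and rise beside the lever with the fingers closed.

send_rows:
  steps: [-0.015, 0, -0.01, 0, 0, 0, 0.5, -0.015, 0, -0.055, 0, 0, 0, 1, -0.01, -0.002, -0.1, 0, 0, 0, 1, 0.02, -0.004, -0.13, 0, 0, 0, 1, 0.06, -0.004, -0.13, 0, 0, 0, 1]

```text
clock: 5.1
tcp_pos: [0.5324, -0.2037, 0.1977]
eef_rot: [179.6, 0.1, 87.2]
wrist_force: [1.6, 0.6, 0.5]
grip_width: 0.002
gripper_force: 0.0
```

```bash
sed -i 's/^ST=.*/ST=np.array([0.5347,-0.1540]); YAW=-2.8/' h.py
python3 - <<'E'
from h import *
go(st(0,0,.195),87.2)
C,P,D=grab('scene','s2'); X=cloud(C,D); h=cv2.cvtColor(P,cv2.COLOR_RGB2HSV)
m=((h[...,0]<8)|(h[...,0]>173))&(h[...,1]>160)&(h[...,2]>60); m[:, :270]=0; m[:,320:]=0; m[:180]=0;m[260:]=0
q=X[m]; print(m.sum(), q.min(0),q.max(0))
E
```

```text
from [ 0.5324 -0.2037  0.1977] [1.7963e+02 9.0000e-02 8.7240e+01] t 5.1 F [1.6 0.6 0.5]
shift [ 0.0498 -0.0001  0.0026] turn [0.0065 0.0016 0.0008]
85 [ 0.52247837 -0.15690662  0.15876664] [ 0.53592107 -0.14305205  0.21438108]
```

send_rows:
  steps: [0.03, 0, 0.002, 0, 0, 0, 1, 0.054, 0, 0.002, 0, 0, 0, 1, 0.064, 0, 0.005, 0, 0, 0, 1, 0.074, 0, 0.007, 0, 0, 0, 1, 0.084, 0, 0.011, 0, 0, 0, 1]

```text
clock: 5.65
tcp_pos: [0.5346, -0.1192, 0.1821]
eef_rot: [-180.0, 0.0, 87.4]
wrist_force: [0.2, -1.0, 1.5]
grip_width: -0.0
gripper_force: 0.6
```

send_rows:
  steps: [0.01, 0, 0.004, 0, 0, 0, 1, 0.019, 0, 0.01, 0, 0, 0, 1, 0.027, 0, 0.016, 0, 0, 0, 1, 0.034, 0, 0.024, 0, 0, 0, 1, 0.041, 0, 0.032, 0, 0, 0, 1]

```text
clock: 6.15
tcp_pos: [0.5367, -0.078, 0.1496]
eef_rot: [180.0, -0.0, 87.4]
wrist_force: [-0.2, -1.9, 1.4]
grip_width: -0.002
gripper_force: 1.0
```

send_rows:
  steps: [0.005, 0, 0.006, 0, 0, 0, 1, 0.009, 0, 0.013, 0, 0, 0, 1, 0.013, 0, 0.021, 0, 0, 0, 1, 0.016, 0, 0.028, 0, 0, 0, 1, 0.016, 0, 0.031, 0, 0, 0, 1]

```text
clock: 6.65
tcp_pos: [0.5381, -0.0638, 0.123]
eef_rot: [179.8, 0.2, 87.3]
wrist_force: [-18.7, -7.4, 65.0]
grip_width: -0.001
gripper_force: 32.8
```

Run:
```python
from h import *
go(st(0,.091,.126),87.2)
C,P,D=grab('scene','s3'); X=cloud(C,D); h=cv2.cvtColor(P,cv2.COLOR_RGB2HSV)
m=((h[...,0]<8)|(h[...,0]>173))&(h[...,1]>160)&(h[...,2]>60); m[:, :230]=0; m[:,320:]=0; m[:180]=0;m[260:]=0
q=X[m]; print(m.sum(), q.min(0),q.max(0))
```

```text
from [ 0.5381 -0.0638  0.123 ] [179.75   0.19  87.32] t 6.65 F [-18.7  -7.4  65. ]
shift [ 0.0007  0.0011 -0.003 ] turn [0.0043 0.0034 0.0021]
36 [ 0.52593198 -0.09287931  0.10831574] [ 0.542845   -0.04027653  0.12579581]
```

Folded: the lever hits its stop with 65 N, and the red handle now lies at z of about 0.11 to 0.126. Next is the detector.

send_rows:
  steps: [0, 0, -0.04, 0, 0, 0, 1, -0.02, 0, -0.08, 0, 0, 0, 1, -0.06, -0.003, -0.11, 0, 0, 0, 0.5, -0.1, -0.006, -0.135, 0, 0, 0, 0, -0.14, -0.01, -0.165, 0, 0, 0, 0]

```text
clock: 7.2
tcp_pos: [0.5205, -0.2025, 0.2845]
eef_rot: [-180.0, -0.1, 87.4]
wrist_force: [0.9, -0.0, -0.9]
grip_width: 0.505
gripper_force: 0.0
```

Run:
```python
from h import *
go([.493,-.398,.29],87.2)
```

```text
from [ 0.5205 -0.2025  0.2845] [-1.7998e+02 -6.0000e-02  8.7410e+01] t 7.2 F [ 0.9 -0.  -0.9]
shift [-0.1965 -0.0187 -0.0057] turn [-0.0004 -0.0011  0.0037]
```

send_rows:
  steps: [-0.045, -0.004, -0.006, 0, 0, 0, 0, -0.09, -0.008, -0.006, 0, 0, 0, 0, -0.135, -0.012, -0.006, 0, 0, 0, 0, -0.175, -0.016, -0.006, 0, 0, 0, 0, -0.1965, -0.0187, -0.006, 0, 0, 0.003, 0]

```text
clock: 7.7
tcp_pos: [0.4925, -0.3999, 0.2888]
eef_rot: [-180.0, -0.1, 87.1]
wrist_force: [0.5, 0.6, -0.3]
grip_width: 0.999
gripper_force: 0.0
```

send_rows:
  steps: [0, 0, 0, 0, 0, 0, 0, 0, 0, 0.03, 0, 0, 0, 0, 0, 0, 0.06, 0, 0, 0, 0, 0, 0, 0.07, 0, 0, 0, 0]

```text
clock: 8.1
tcp_pos: [0.4924, -0.3953, 0.2169]
eef_rot: [-179.8, -0.2, 87.2]
wrist_force: [-0.7, 0.3, -0.4]
grip_width: 1.001
gripper_force: 0.0
```

Run:
```python
from h import *
go([.493,-.398,.161],87.2)
C,P,D=grab('wrist','w5'); X=cloud(C,D)
C,P,D=grab('scene','s4')
```

```text
from [ 0.4924 -0.3953  0.2169] [-179.8    -0.2    87.23] t 8.1 F [-0.7  0.3 -0.4]
shift [-0.0028  0.0009  0.0559] turn [-0.0034 -0.0035  0.0005]
```

View pics/w5.png

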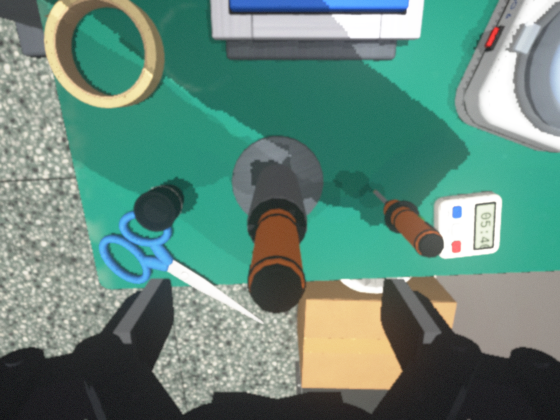

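The detector's cap is at (277,285), centred between the fingers, and the small look-alike at (430,245) is clear of them. I descend and grip.

send_rows:
  steps: [-0.001, 0.001, 0.02, 0, 0, 0, 0, -0.002, 0.001, 0.04, 0, 0, 0, 0, -0.002, 0.001, 0.055, 0, 0, 0, 0, -0.002, 0.001, 0.055, 0, 0, 0, 0.3]

```text
clock: 8.6
tcp_pos: [0.494, -0.3986, 0.1648]
eef_rot: [-179.9, -0.1, 87.2]
wrist_force: [-0.0, 0.3, 0.1]
grip_width: 0.858
gripper_force: 0.0
```

send_rows:
  steps: [0, 0, 0, 0, 0, 0, 0.6, 0, 0, 0, 0, 0, 0, 0.85, 0, 0, 0, 0, 0, 0, 1, 0, 0, 0, 0, 0, 0, 1, 0, 0, 0, 0, 0, 0, 1]

```text
clock: 9.1
tcp_pos: [0.4945, -0.3996, 0.1665]
eef_rot: [179.9, 0.1, 87.2]
wrist_force: [-0.7, 0.5, 6.7]
grip_width: 0.289
gripper_force: 58.5
```

send_rows:
  steps: [0, 0, 0, 0, 0, 0, 1, 0, 0, 0, 0, 0, 0, 1]

```text
clock: 9.3
tcp_pos: [0.4945, -0.3996, 0.1665]
eef_rot: [179.9, 0.1, 87.2]
wrist_force: [-0.3, -0.4, 6.1]
grip_width: 0.293
gripper_force: 58.5
```

Run:
```python
from h import *
go([.493,-.398,.161],87.2)
print(telemetry.sense()['moment'])
```

```text
from [ 0.4945 -0.3996  0.1665] [1.799e+02 6.000e-02 8.719e+01] t 9.3 F [-0.3 -0.4  6.1]
shift [ 0.0015 -0.0016  0.0055] turn [ 0.0018  0.001  -0.0002]
[ 0.12898883  0.0201926  -0.01743243]
```

send_rows:
  steps: [0, 0, -0.01, 0, 0, 0, 1, 0, 0, -0.04, 0, 0, 0, 1, 0, 0, -0.075, 0, 0, 0, 1, 0, 0, -0.11, 0, 0, 0, 1, 0, 0, -0.14, 0, 0, 0, 1]

```text
clock: 9.8
tcp_pos: [0.4939, -0.3992, 0.3078]
eef_rot: [179.9, 0.0, 87.2]
wrist_force: [0.4, 0.8, -1.1]
grip_width: 0.284
gripper_force: 58.9
```

send_rows:
  steps: [0.04, 0, 0, 0, 0, 0, 1, 0.075, 0, 0, 0, 0, 0, 1, 0.085, 0, 0, 0, 0, 0, 1, 0.085, 0, 0, 0, 0, 0, 1]

```text
clock: 10.2
tcp_pos: [0.4983, -0.3132, 0.3061]
eef_rot: [180.0, 0.0, 87.3]
wrist_force: [0.7, -0.5, -0.4]
grip_width: 0.292
gripper_force: 59.1
```

Run:
```python
from h import *
go(st(-.072,.021,.25),87.2)
C,P,D=grab('scene','s5')
t=np.array(telemetry.sense()['tcp_pos']); tip=t-[0,0,.1465]
K,Rw,o=C
def proj(p): q=K@(Rw.T@(np.array(p)-o)); return q[:2]/q[2]
a=proj(tip).round().astype(int); b=proj(t).round(); print('pred tip',a,'tcp',b)
x0,y0=a[0]-60,a[1]-90; c=P[y0:y0+130,x0:x0+120,::-1].copy(); c=cv2.resize(c,None,fx=4.5,fy=4.5,interpolation=cv2.INTER_CUBIC); print('x0,y0',x0,y0); cv2.imwrite('pics/s5c.png',c)
```

```text
from [ 0.4983 -0.3132  0.3061] [1.7996e+02 2.0000e-02 8.7300e+01] t 10.2 F [ 0.7 -0.5 -0.4]
shift [ 0.1819 -0.0432  0.0561] turn [0.0006 0.0003 0.0018]
pred tip [321 259] tcp [326. 209.]
x0,y0 261 169
```

View pics/s5c.png

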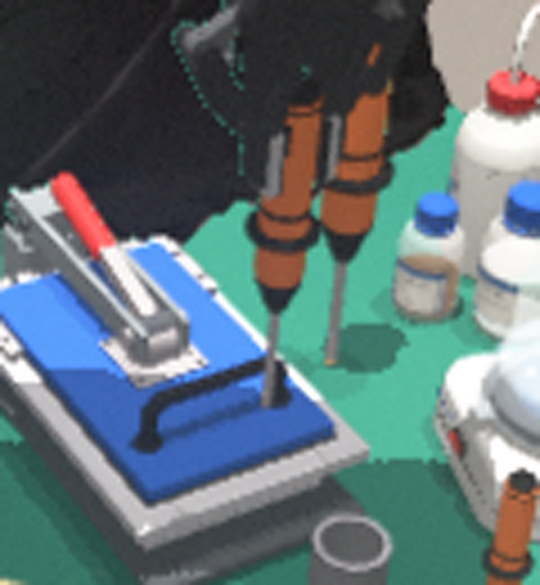

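The tip is at crop (268,405), pixel (320.6,259), which matches the predicted (321,259), so the detector hangs straight under the TCP. The lever is folded and the lid is home. I go to seam_0.

send_rows:
  steps: [0.04, -0.01, 0, 0, 0, 0, 1, 0.08, -0.02, 0, 0, 0, 0, 1, 0.12, -0.03, 0, 0, 0, 0, 1, 0.155, -0.038, 0, 0, 0, 0, 1, 0.182, -0.043, 0, 0, 0, 0.001, 1]

```text
clock: 10.75
tcp_pos: [0.4638, -0.13, 0.3054]
eef_rot: [-180.0, 0.0, 87.1]
wrist_force: [-0.1, -0.3, 0.1]
grip_width: 0.29
gripper_force: 59.1
```

send_rows:
  steps: [0, 0, 0.02, 0, 0, 0, 1, 0, 0, 0.045, 0, 0, 0, 1, 0, 0, 0.065, 0, 0, 0, 1, 0, 0, 0.078, 0, 0, 0, 1, 0, 0, 0.08, 0, 0, 0, 1]

```text
clock: 11.25
tcp_pos: [0.4637, -0.1313, 0.2237]
eef_rot: [-179.8, -0.0, 87.1]
wrist_force: [-0.3, 0.7, -1.4]
grip_width: 0.287
gripper_force: 59.1
```

send_rows:
  steps: [0, 0, 0.002, 0, 0, 0, 1, 0, 0, 0.002, 0, 0, 0, 1]

```text
clock: 11.45
tcp_pos: [0.4646, -0.1311, 0.2237]
eef_rot: [180.0, 0.0, 87.1]
wrist_force: [0.6, 0.3, -0.5]
grip_width: 0.288
gripper_force: 59.1
```

Run:
```python
from h import *
go(st(-.072,.020,.2065),87.2)
C,P,D=grab('scene','s6')
```

```text
from [ 0.4646 -0.1311  0.2237] [1.7997e+02 1.0000e-02 8.7100e+01] t 11.45 F [ 0.6  0.3 -0.5]
shift [ 0.0005 -0.0009  0.0172] turn [ 0.0006  0.0001 -0.0018]
```

send_rows:
  steps: [0, 0, 0.004, 0, 0, 0, 1, 0, 0, 0.008, 0, 0, 0, 1, 0, -0.001, 0.012, 0, 0, 0, 1, 0, -0.001, 0.015, 0, 0, 0, 1, 0, -0.001, 0.016, 0, 0, 0, 1]

```text
clock: 12.0
tcp_pos: [0.4629, -0.1303, 0.2068]
eef_rot: [-180.0, -0.0, 87.1]
wrist_force: [0.5, 0.6, -0.4]
grip_width: 0.29
gripper_force: 59.1
```

Run:
```python
from h import *
go(st(-.072,.020,.2065),87.2)
C,P,D=grab('scene','s6')
t=np.array(telemetry.sense()['tcp_pos']); K,Rw,o=C
def proj(p): q=K@(Rw.T@(np.array(p)-o)); return q[:2]/q[2]
a=proj(t-[0,0,.1465]); print('tip pred',a,'seam',proj(st(-.071,.02,.056)),[proj(st(-.08,-.122,.056)),proj(st(-.065,-.105,.056))])
C,P,D=grab('wrist','w6')
x=cv2.imread('pics/s6.png'); y0,x0=int(a[1])-60,int(a[0])-50
s=cv2.resize(x[y0:y0+110,x0:x0+130],None,fx=4,fy=4,interpolation=cv2.INTER_CUBIC)
w=cv2.imread('pics/w6.png')[40:420:2,::2]; w=cv2.copyMakeBorder(w,0,440-w.shape[0],0,0,0)
print('x0y0',x0,y0); cv2.imwrite('pics/v6.png',np.hstack([s,w]))
```

```text
from [ 0.4629 -0.1303  0.2068] [-1.7997e+02 -1.0000e-02  8.7140e+01] t 12.0 F [ 0.5  0.6 -0.4]
shift [-0.0001  0.0008  0.0003] turn [-0.0006 -0.0002 -0.0011]
tip pred [269.26443138 253.13105523] seam [269.84097281 254.16940788] [array([292.756121  , 286.94184408]), array([294.45538535, 280.99473212])]
x0y0 219 193
```

View pics/v6.png

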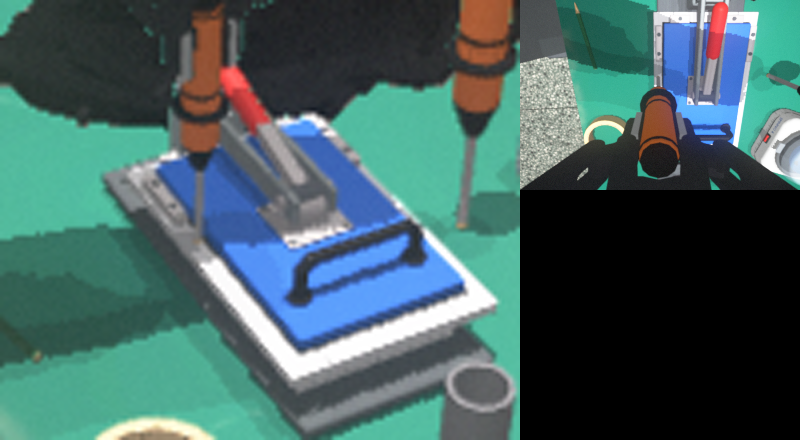

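The tip is at crop (198,240), pixel (268.5,253), on the flange beside the lid edge and clear of it, right at seam_0. I scan the front joint at about 34 mm/s.

send_rows:
  steps: [-0.0034, 0, 0, 0, 0, 0, 1, -0.0068, 0, 0, 0, 0, 0, 1, -0.0102, 0, 0, 0, 0, 0, 1, -0.0136, 0, 0, 0, 0, 0, 1, -0.017, 0, 0, 0, 0, 0, 1]

```text
clock: 12.6
tcp_pos: [0.4623, -0.1478, 0.2072]
eef_rot: [-180.0, -0.0, 87.1]
wrist_force: [-0.1, 0.4, -1.5]
grip_width: 0.289
gripper_force: 59.1
```

send_rows:
  steps: [-0.0034, 0, 0, 0, 0, 0, 1, -0.0068, 0, 0, 0, 0, 0, 1, -0.0102, 0, 0, 0, 0, 0, 1, -0.0136, 0, 0, 0, 0, 0, 1, -0.017, 0, 0, 0, 0, 0, 1]

```text
clock: 13.1
tcp_pos: [0.4614, -0.1646, 0.2072]
eef_rot: [-180.0, -0.0, 87.1]
wrist_force: [-0.2, 0.6, -0.8]
grip_width: 0.293
gripper_force: 59.1
```

send_rows:
  steps: [-0.0034, 0, 0, 0, 0, 0, 1, -0.0068, 0, 0, 0, 0, 0, 1, -0.0102, 0, 0, 0, 0, 0, 1, -0.0136, 0, 0, 0, 0, 0, 1, -0.017, 0, 0, 0, 0, 0, 1]

```text
clock: 13.6
tcp_pos: [0.4606, -0.1817, 0.2072]
eef_rot: [180.0, -0.0, 87.1]
wrist_force: [-0.6, 0.6, -0.5]
grip_width: 0.291
gripper_force: 59.1
```

Run:
```python
from h import *
go(st(-.072,-.031,.2065),87.2)
```

```text
from [ 0.4606 -0.1817  0.2072] [180.    -0.    87.13] t 13.6 F [-0.6  0.6 -0.5]
shift [0.0002 0.0006 0.0007] turn [ 0.     -0.0001 -0.0011]
```

send_rows:
  steps: [-0.0034, 0, 0, 0, 0, 0, 1, -0.0068, 0, 0, 0, 0, 0, 1, -0.0102, 0, 0, 0, 0, 0, 1, -0.0136, 0, 0, 0, 0, 0, 1, -0.017, 0.0003, 0, 0, 0, 0, 1]

```text
clock: 14.1
tcp_pos: [0.46, -0.1986, 0.2072]
eef_rot: [-180.0, -0.0, 87.1]
wrist_force: [-1.3, 0.0, -0.4]
grip_width: 0.287
gripper_force: 59.1
```

send_rows:
  steps: [-0.0034, 0, 0, 0, 0, 0, 1, -0.0068, 0, 0, 0, 0, 0, 1, -0.0102, 0, 0, 0, 0, 0, 1, -0.0136, 0, 0, 0, 0, 0, 1, -0.017, 0, 0, 0, 0, 0, 1]

```text
clock: 14.6
tcp_pos: [0.4592, -0.2156, 0.2072]
eef_rot: [-180.0, -0.0, 87.1]
wrist_force: [0.7, 0.2, -1.3]
grip_width: 0.291
gripper_force: 59.1
```

send_rows:
  steps: [-0.0034, 0, 0, 0, 0, 0, 1, -0.0068, 0, 0, 0, 0, 0, 1, -0.0102, 0, 0, 0, 0, 0, 1, -0.0136, 0, 0, 0, 0, 0, 1, -0.017, 0.0003, 0, 0, 0, 0, 1]

```text
clock: 15.1
tcp_pos: [0.4586, -0.2326, 0.2072]
eef_rot: [-180.0, -0.0, 87.1]
wrist_force: [-0.0, -0.1, -1.4]
grip_width: 0.291
gripper_force: 59.1
```

send_rows:
  steps: [-0.0034, 0, 0, 0, 0, 0, 1, -0.0068, 0, 0, 0, 0, 0, 1, -0.0102, 0, 0, 0, 0, 0, 1, -0.0136, 0, 0, 0, 0, 0, 1, -0.017, 0, 0, 0, 0, 0, 1]

```text
clock: 15.6
tcp_pos: [0.4578, -0.2496, 0.2072]
eef_rot: [-180.0, -0.0, 87.1]
wrist_force: [-0.4, -0.1, -0.6]
grip_width: 0.292
gripper_force: 59.1
```

send_rows:
  steps: [-0.0034, 0, 0, 0, 0, 0, 1, -0.0068, 0, 0, 0, 0, 0, 1, -0.0102, 0, 0, 0, 0, 0, 1, -0.013, 0, 0, 0, 0, 0, 1, -0.013, 0, 0, 0, 0, 0, 1]

```text
clock: 16.1
tcp_pos: [0.4572, -0.2626, 0.2071]
eef_rot: [-180.0, -0.0, 87.1]
wrist_force: [0.4, 0.1, -1.3]
grip_width: 0.294
gripper_force: 59.1
```

Run:
```python
from h import *
go(st(-.072,-.112,.2065),87.2)
```

```text
from [ 0.4572 -0.2626  0.2071] [-1.7999e+02 -1.0000e-02  8.7120e+01] t 16.1 F [ 0.4  0.1 -1.3]
shift [0.0003 0.0001 0.0006] turn [-0.0001 -0.0001 -0.0015]
```

Corner reached; now the right side.

send_rows:
  steps: [0, 0.0034, 0, 0, 0, 0, 1, 0, 0.0068, 0, 0, 0, 0, 1, 0, 0.0102, 0, 0, 0, 0, 1, 0, 0.0136, 0, 0, 0, 0, 1, 0, 0.017, 0, 0, 0, 0, 1]

```text
clock: 16.6
tcp_pos: [0.4745, -0.2631, 0.2072]
eef_rot: [-180.0, -0.0, 87.1]
wrist_force: [0.6, 1.2, -1.2]
grip_width: 0.288
gripper_force: 59.1
```

send_rows:
  steps: [0, 0.0034, 0, 0, 0, 0, 1, 0, 0.0068, 0, 0, 0, 0, 1, 0, 0.0102, 0, 0, 0, 0, 1, 0, 0.0136, 0, 0, 0, 0, 1, 0, 0.017, 0, 0, 0, 0, 1]

```text
clock: 17.1
tcp_pos: [0.4914, -0.264, 0.2072]
eef_rot: [-180.0, -0.0, 87.1]
wrist_force: [0.6, -0.2, -1.5]
grip_width: 0.293
gripper_force: 59.1
```

send_rows:
  steps: [0, 0.0034, 0, 0, 0, 0, 1, 0, 0.0068, 0, 0, 0, 0, 1, 0, 0.0102, 0, 0, 0, 0, 1, 0, 0.0136, 0, 0, 0, 0, 1, 0, 0.017, 0, 0, 0, 0, 1]

```text
clock: 17.6
tcp_pos: [0.5084, -0.2649, 0.2072]
eef_rot: [-180.0, -0.0, 87.1]
wrist_force: [-0.1, 0.2, -1.4]
grip_width: 0.29
gripper_force: 59.1
```

send_rows:
  steps: [0, 0.0034, 0, 0, 0, 0, 1, 0, 0.0068, 0, 0, 0, 0, 1, 0, 0.0102, 0, 0, 0, 0, 1, 0, 0.0136, 0, 0, 0, 0, 1, 0, 0.017, 0, 0, 0, 0, 1]

```text
clock: 18.1
tcp_pos: [0.5254, -0.2657, 0.2072]
eef_rot: [-180.0, -0.0, 87.1]
wrist_force: [-0.1, -0.4, -0.9]
grip_width: 0.288
gripper_force: 59.1
```

send_rows:
  steps: [0, 0.0034, 0, 0, 0, 0, 1, 0, 0.0068, 0, 0, 0, 0, 1, 0, 0.0102, 0, 0, 0, 0, 1, 0, 0.0136, 0, 0, 0, 0, 1, 0, 0.017, 0, 0, 0, 0, 1]

```text
clock: 18.6
tcp_pos: [0.5424, -0.2665, 0.2072]
eef_rot: [-180.0, -0.0, 87.1]
wrist_force: [0.3, 0.4, -1.3]
grip_width: 0.292
gripper_force: 59.1
```

send_rows:
  steps: [0, 0.0034, 0, 0, 0, 0, 1, 0, 0.0068, 0, 0, 0, 0, 1, 0, 0.0102, 0, 0, 0, 0, 1, 0, 0.0136, 0, 0, 0, 0, 1, 0, 0.017, 0, 0, 0, 0, 1]

```text
clock: 19.1
tcp_pos: [0.5594, -0.2674, 0.2072]
eef_rot: [180.0, -0.0, 87.1]
wrist_force: [-0.0, -0.2, -0.7]
grip_width: 0.288
gripper_force: 59.1
```

send_rows:
  steps: [0, 0.003, 0, 0, 0, 0, 1, 0, 0.006, 0, 0, 0, 0, 1, 0, 0.006, 0, 0, 0, 0, 1, 0, 0.006, 0, 0, 0, 0, 1]

```text
clock: 19.5
tcp_pos: [0.565, -0.2677, 0.2071]
eef_rot: [-180.0, -0.0, 87.1]
wrist_force: [-0.3, 0.7, -1.4]
grip_width: 0.289
gripper_force: 59.1
```

Run:
```python
from h import *
go(st(.036,-.112,.2065),87.2)
go([.4945,-.3996,.31],87.2)
```

```text
from [ 0.565  -0.2677  0.2071] [-1.7999e+02 -1.0000e-02  8.7140e+01] t 19.5 F [-0.3  0.7 -1.4]
shift [0.0001 0.0002 0.0006] turn [-0.0002 -0.0001 -0.0011]
from [ 0.565  -0.2677  0.2071] [-1.7999e+02 -1.0000e-02  8.7140e+01] t 19.5 F [-0.3  0.7 -1.4]
shift [-0.1353 -0.0639 -0.1029] turn [-0.0002 -0.0001 -0.0011]
```

The scan is done. I lift and return to the stand.

send_rows:
  steps: [0, 0, -0.005, 0, 0, 0, 1, 0, 0, -0.025, 0, 0, 0, 1, 0, 0, -0.055, 0, 0, 0, 1, 0, 0, -0.085, 0, 0, 0, 1, 0, 0, -0.103, 0, 0, 0, 1]

```text
clock: 20.0
tcp_pos: [0.5652, -0.2678, 0.3132]
eef_rot: [179.8, 0.1, 87.1]
wrist_force: [0.9, -0.7, -1.9]
grip_width: 0.285
gripper_force: 59.1
```

send_rows:
  steps: [-0.035, -0.016, 0, 0, 0, 0, 1, -0.07, -0.033, 0, 0, 0, 0, 1, -0.105, -0.05, 0, 0, 0, 0, 1, -0.128, -0.06, 0, 0, 0, 0, 1, -0.1353, -0.0639, 0, 0, 0, -0.001, 1]

```text
clock: 20.5
tcp_pos: [0.493, -0.4018, 0.3105]
eef_rot: [-180.0, 0.0, 87.0]
wrist_force: [-0.0, 0.6, -1.0]
grip_width: 0.29
gripper_force: 59.1
```

send_rows:
  steps: [0, 0, 0, 0, 0, 0, 1, 0, 0, 0, 0, 0, 0, 1]

```text
clock: 20.7
tcp_pos: [0.4948, -0.399, 0.3104]
eef_rot: [180.0, -0.0, 87.2]
wrist_force: [0.1, 1.0, -1.2]
grip_width: 0.292
gripper_force: 59.1
```

Run:
```python
from h import *
go([.4940,-.3993,.17],87.2)
```

```text
from [ 0.4948 -0.399   0.3104] [ 1.7999e+02 -2.0000e-02  8.7200e+01] t 20.7 F [ 0.1  1.  -1.2]
shift [-0.0004 -0.0008  0.1404] turn [ 0.0002 -0.0004  0.    ]
```

send_rows:
  steps: [0, -0.0005, 0.02, 0, 0, 0, 1, 0, -0.0005, 0.04, 0, 0, 0, 1, 0, -0.0005, 0.06, 0, 0, 0, 1, 0, -0.0005, 0.075, 0, 0, 0, 1, 0, -0.0005, 0.085, 0, 0, 0, 1]

```text
clock: 21.2
tcp_pos: [0.4945, -0.398, 0.2242]
eef_rot: [-180.0, -0.1, 87.3]
wrist_force: [0.5, 0.7, -0.9]
grip_width: 0.29
gripper_force: 59.1
```

send_rows:
  steps: [0, 0, 0.012, 0, 0, 0, 1, 0, 0, 0.024, 0, 0, 0, 1, 0, 0, 0.036, 0, 0, 0, 1, 0, 0, 0.046, 0, 0, 0, 1, 0, 0, 0.05, 0, 0, 0, 1]

```text
clock: 21.7
tcp_pos: [0.4936, -0.3993, 0.1738]
eef_rot: [-179.9, -0.1, 87.2]
wrist_force: [-0.0, -0.0, -0.7]
grip_width: 0.29
gripper_force: 59.1
```

send_rows:
  steps: [0, 0, 0.002, 0, 0, 0, 1, 0, 0, 0.004, 0, 0, 0, 1, 0, 0, 0.006, 0, 0, 0, 1, 0, 0, 0.007, 0, 0, 0, 1, 0, 0, 0.007, 0, 0, 0, 1]

```text
clock: 22.2
tcp_pos: [0.494, -0.3996, 0.1682]
eef_rot: [180.0, -0.0, 87.2]
wrist_force: [-1.1, 0.9, -0.7]
grip_width: 0.291
gripper_force: 59.1
```

send_rows:
  steps: [0, 0, 0.001, 0, 0, 0, 0.9, 0, 0, 0.001, 0, 0, 0, 0.6, 0, 0, 0.001, 0, 0, 0, 0.3, 0, 0, 0.001, 0, 0, 0, 0, 0, 0, 0.001, 0, 0, 0, 0]

```text
clock: 22.7
tcp_pos: [0.494, -0.3996, 0.1673]
eef_rot: [180.0, -0.0, 87.2]
wrist_force: [-0.1, -0.5, 0.5]
grip_width: 0.89
gripper_force: 0.0
```

send_rows:
  steps: [0, 0, 0, 0, 0, 0, 0, 0, 0, 0, 0, 0, 0, 0, 0, 0, -0.015, 0, 0, 0, 0, 0, 0, -0.05, 0, 0, 0, 0, 0, 0, -0.09, 0, 0, 0, 0]

```text
clock: 23.2
tcp_pos: [0.4934, -0.3991, 0.2571]
eef_rot: [-179.9, -0.1, 87.2]
wrist_force: [0.2, 0.1, 1.0]
grip_width: 1.0
gripper_force: 0.0
```

send_rows:
  steps: [0.03, 0, -0.04, 0, 0, 0, 0, 0.06, 0, -0.08, 0, 0, 0, 0, 0.09, 0, -0.1, 0, 0, 0, 0, 0.12, 0, -0.1, 0, 0, 0, 0, 0.12, 0, -0.1, 0, 0, 0, 0]

```text
clock: 23.7
tcp_pos: [0.5002, -0.2771, 0.3588]
eef_rot: [179.9, 0.0, 87.3]
wrist_force: [0.6, -0.4, -0.1]
grip_width: 0.999
gripper_force: 0.0
```

Run:
```python
from h import *
go([.4940,-.3993,.17],87.2)
C,P,D=grab('wrist','w9'); X=cloud(C,D); Cs,Ps,Ds=grab('scene','s9')
u,v=np.meshgrid(np.arange(560),np.arange(420)); K,Rw,o=C
q=X[(abs(X[...,0]-.493)<.03)&(abs(X[...,1]+.398)<.03)&(X[...,2]>.212)&(X[...,2]<.24)]; print('top',q.mean(0),q.max(0),len(q))
a=cv2.resize(Ps[180:360,220:400,::-1],None,fx=2.2,fy=2.2); b=cv2.resize(P[:,:,::-1],(396,396)); cv2.imwrite('pics/v9.png',np.hstack([a,b]))
```

```text
from [ 0.5002 -0.2771  0.3588] [1.7987e+02 1.0000e-02 8.7350e+01] t 23.7 F [ 0.6 -0.4 -0.1]
shift [-0.1224 -0.001   0.1888] turn [0.0022 0.0002 0.0026]
top [ 0.49508048 -0.39650171  0.21950448] [ 0.50774762 -0.38618443  0.22300482] 629
```

View pics/v9.png

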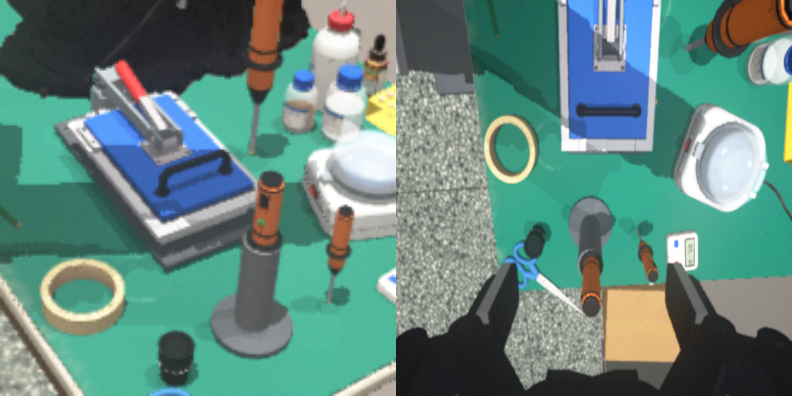

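The detector is seated upright in its stand, with its top at z = 0.2195–0.223 as at the start. The lid is home, the lever is down, the bystanders are in place and the arm is clear.

```bash
python3 -c "
from station import job
print(job.finish_job())"
```

```text
the job is handed in; nothing more can be done
None
```

The job is handed in at about 24 s: the lid is home and clamped, the joint was searched from seam_0 to seam_7 at about 34 mm/s, and the detector is back in its stand; the hand-in gave no verdict.

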